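# Set up the food probe check

### The arm

A 6-joint arm with a two-finger parallel gripper is mounted at the origin on a cart in front of the work surface, level with it; the furniture and walls round the work are solid. World frame = base frame: x ahead of the robot, y to its left, z up, the work surface at z = 0. Lengths are in m, angles in degrees, forces in N, time in s.
With the tool pointing down it reaches from about 0.3 to 0.75 m from the base axis. Payload 8.5 kg.
Tool frame: the origin (TCP) lies between the finger pads, 19 mm behind the fingertips; this is the grasp point; z points along the fingers, y is the line along which they close (so a half turn about z gives the same grasp; the last joint's range is limited). The gripper opens to 85 mm and grips with 20 to 120 N. Pads are 22 mm wide; open, the fingers measure 114 mm over their backs; the gripper's body (76 mm by 85 mm) begins 54 mm behind the grasp point. The pads swing forward as they close: fully open they stand 13 mm farther back than shut.
Start: joints at [-88.998, 21.807, 74.336, -0, 83.858, -12.336], TCP at [0.127, -0.535, 0.25] pointing down, gripper open.
Joint ranges: [-178.18, 178.18], [-50.72, 133.34], [12.68, 142.11], [-81.47, 261.47], [9.98, 163.14], [-165.26, 165.26]. Speed limits (degrees/s): [136.94, 136.94, 180, 180, 180, 180].

### API

Orientations are given as a 3x3 rotation matrix whose columns are the frame's x, y, z axes.
In Python, from rig import env, monitor, get_image, close_job gives the robot as it stands (env), with the cameras as plain functions, the readings (monitor) and the job as plain functions.
- The arm moves only by the shell command python3 nudge.py [FORCE], which reads ROWS from standard input. ROWS is a JSON object whose key "moves" holds a list of rows, 1 to 10 of them, each of 5 numbers: dx, dy, dz in m, then a turn about the tool's z in degrees, then the finger opening in m; each row shifts and turns the commanded pose from where the row before left it, along the tool's axes as they then stand; what a row does not reach is not made up. A row lasts 1/10 s, in which the tool goes at most 0.05 m and 8.59 degrees, less where a joint would pass 70% of its speed; a pose out of reach is approached as far as the arm can. The fingers move at their own pace and stop on an object; FORCE is the grip in N (left out, the last holds). Time passes only in rows, so rows that do not move let the fingers close. It prints the time, the measured TCP pose, the force, the opening and the grip force at its end. Input that does not fit is refused with a message, and nothing moves.
- monitor.observe(): the state, without advancing time (a new reading comes with each control period).
- get_image(name): name is "scene" or "side" or "wrist"; returns a dict with "pixels" (420x560x3 uint8, red, green, blue), "K" (3x3 intrinsics, pixels), "distortion" ([k1, k2, p1, p2, k3] as OpenCV has them; the pictures are not rectified), "extrinsics" (4x4, takes a point from world to camera coordinates). Camera axes: x right, y down, z forward; pixel columns grow to the right and rows downward; lengths in m; the calibration is good to about 2 mm. A picture is of the moment at which its call begins. There is no depth.
- close_job(): hands the job in; it is judged then, once.
The state is a dict: "time_s": time; "q": joint angles; "qvel": joint speeds; "joint_efforts": joint torques, N m; "position": TCP position; "tool_rot": TCP orientation; "ft_force": force on the tool from outside, world axes, zero at the start; "wrist_torque": the same for the moment, N m; "grip_width": finger opening in m; "gripper_force": force on a finger pad.
Only numpy, scipy, OpenCV 4.12 (cv2) and the standard library are available. Lean on these libraries where they do the work, as an engineer would, in place of code of your own. Each camera call takes 0.05 s, during which the arm holds its last target. There are 200 camera calls.

### The job

Set up the weekly check of the food probe: with the selector still at off (white dot), take the green probe thermometer out of its stand and seat its stem fully home in the well of the grey probe checker, and let go of it. Then pinch in both release tabs of the selector, turn it clockwise past blue to the amber dot without running on to red, and let go so that both tabs spring out and lock it there. Leave the jar, the mug and the tin where they stand.

Things in the scene. Friction and masses are not known exactly. Their poses are not given: they have to be found in the camera images.
- checker: grey probe checker, 200 deep (x) x 160 wide (y) x 117 mm high, fixed; origin under its centre on the worktop, x from its front to its back, z up. Its front is a dark control panel rising to the back at 27 degrees (z 56 mm at x -100, z 117 mm at x +20); from the flat top behind it a bright metal block 50 x 50 mm with the well stands out 7 mm
- well_mouth (a point): centre of the well's mouth, on top of the metal block, 62 mm behind the checker's origin, 124 mm above the worktop. The well is a vertical round hole 9 mm wide, 95 mm deep, with a 3 mm chamfer; z points up
- selector_grip (a point): point on the selector's axis 31 mm out from the panel, where the TCP goes to pinch (a notched ring 72 mm wide, 10 mm high, lies below). Black bar knob 54 x 26 mm, top 43 mm out. z points out of the panel along the axis (27 degrees from vertical, leaning to the checker's front); x along the bar to its white pointer; y through both tabs: pinch along it. The axes turn with the selector
- knob (a joint): selector angle, rad, clockwise seen from in front: 0 off (white dot), 0.61 blue, 1.22 amber, 1.83 red, play 0.04. Lugs on the tabs lock it in notches at these settings until both tabs are pressed 5 mm or more; then it turns freely (0.05 Nm), no stop before red. Let go within 0.1 of a setting, it centres and locks itself there
- tab_a (a joint): travel of the tab on the selector's +y side, m: 0 out (locked), 0.007 fully in at its stop. Cream ribbed plate 26 wide, 13 to 41 mm out from the panel, outer face 28 mm from the axis when out, 21 mm when in (56 and 42 mm over both tabs). Spring: 4 N to start, 7.5 N fully in
- tab_b (a joint): the same for the release tab on the selector's -y side
- food_probe: green probe thermometer, 100 g: handle 26 (x) x 34 (y) mm, 84 mm high, under it a flat shoulder 24 mm wide and a steel stem 6 mm in diameter, 83 mm long, straight down. Origin on the axis at the shoulder (top of the stem), z up along the handle. It stands upright on its shoulder, in the stand and in the well alike
- probe_stand: white probe stand, fixed: base plate 78 x 78 x 10 mm with a block 46 x 46 mm up to 95 mm above the worktop and a vertical hole 10 mm wide that takes the stem; origin on the worktop below the hole, z up
- sweet_jar: glass jar with a red lid, 65 x 69 x 86 mm high, a bystander; origin under its centre
- orange_mug: orange mug, 81 x 113 x 101 mm high, a bystander; origin under its centre
- tin: small food tin, 57 mm in diameter, 72 mm high, a bystander; origin under its centre

How it is judged (in metres and radians):
On the way, in this order (a step that is already met when the one before it is completed fails the run):
1. the probe stands released and fully home in the well while the selector is still at off (horizontal distance between food_probe and well_mouth below 0.004 m and z of food_probe in the frame of well_mouth below 0.004 m and angle between food_probe's own z axis and vertical below 0.07 rad and contact force between the fingers and food_probe below 0.3 N and value of joint knob below 0.15 rad), for 0.3 s.
2. both tabs are held in and the selector is turned off its white dot (value of joint each of tab_a, tab_b above 0.004 m and value of joint knob above 0.25 rad), for 0.1 s.
At the end, for the whole second after the job is handed in: The selector is locked at amber (1.14 to 1.30 rad) with both tabs sprung out to within 2 mm; the probe stands at rest, fully home in the well: its shoulder within 4 mm of the mouth, within 4 mm of its centre, within 0.07 rad of upright (value of joint knob between 1.14 and 1.3 rad and value of joint each of tab_a, tab_b below 0.002 m and horizontal distance between food_probe and well_mouth below 0.004 m and z of food_probe in the frame of well_mouth below 0.004 m and angle between food_probe's own z axis and vertical below 0.07 rad and linear speed of food_probe below 0.02 m/s); the robot touches nothing.
It fails at once if the selector runs on toward red (beyond 1.60 rad) (value of joint knob above 1.6 rad).
It fails at once if the jar, the mug or the tin is moved by more than 30 mm (distance of any of sweet_jar, orange_mug, tin from where it was at the start of the episode above 0.03 m).
It also fails if it takes over 58 s, if anything falls off the work surface, if the arm or the gripper's body presses on something with over 40 N, if the wrist force passes 120 N, or if a joint passes its speed limit or range.

## Working session

There is one attempt and no reset: what is moved stays moved. The work goes in short steps, Python scripts to look and compute and a shell command to move; the robot and the scene stay as the last step left them, time stands still between calls to the robot, and variables do not carry over. Pictures are saved under pics/ and viewed, at most 10 in all, crops included, and the job is handed in when it is done.

```bash
ls; mkdir -p pics
python3 - <<'E'
from rig import env, monitor, get_image, close_job
import cv2,json,numpy as np
for n in ["scene","side"]:
    d=get_image(n); cv2.imwrite(f"pics/{n}0.png",cv2.resize(d["pixels"][:,:,::-1],(784,588),interpolation=cv2.INTER_CUBIC))
    np.savez(f"{n}0.npz",**{k:np.array(v) for k,v in d.items()})
    print(n,np.round(d["K"],1).tolist(),np.round(d["distortion"],3),np.round(d["extrinsics"],3).tolist())
s=monitor.observe();print(s["tool_rot"],s["position"],s["time_s"])
E
```

```text
nudge.py
pics
rig.py
scene [[394.5, 0.0, 276.9], [0.0, 394.5, 206.6], [0.0, 0.0, 1.0]] [-0.017  0.     0.     0.     0.   ] [[-0.764, -0.645, -0.003, 0.419], [-0.411, 0.49, -0.769, 0.337], [0.497, -0.586, -0.64, 0.718], [0.0, 0.0, 0.0, 1.0]]
side [[463.1, 0.0, 277.6], [0.0, 463.1, 199.8], [0.0, 0.0, 1.0]] [-0.098  0.     0.     0.     0.   ] [[0.999, -0.055, 0.005, -0.599], [-0.031, -0.632, -0.775, 0.07], [0.045, 0.773, -0.632, 1.318], [0.0, 0.0, 0.0, 1.0]]
[[ 9.73031964e-01  2.30670321e-01 -2.41303512e-05]
 [ 2.30670156e-01 -9.73031135e-01  1.30013607e-03]
 [ 2.76423222e-04 -1.27064011e-03 -9.99999155e-01]] [ 0.12686947 -0.53493309  0.24947354] 0.1
```

View pics/scene0.png

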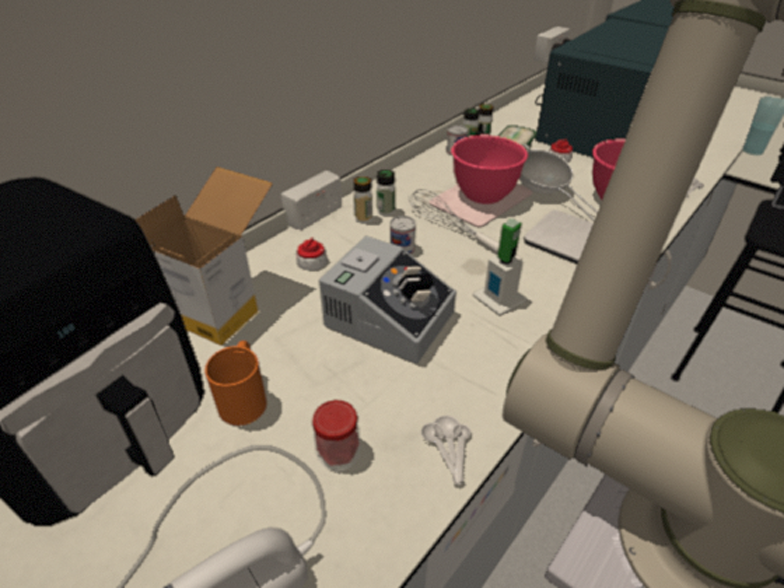

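View pics/side0.png

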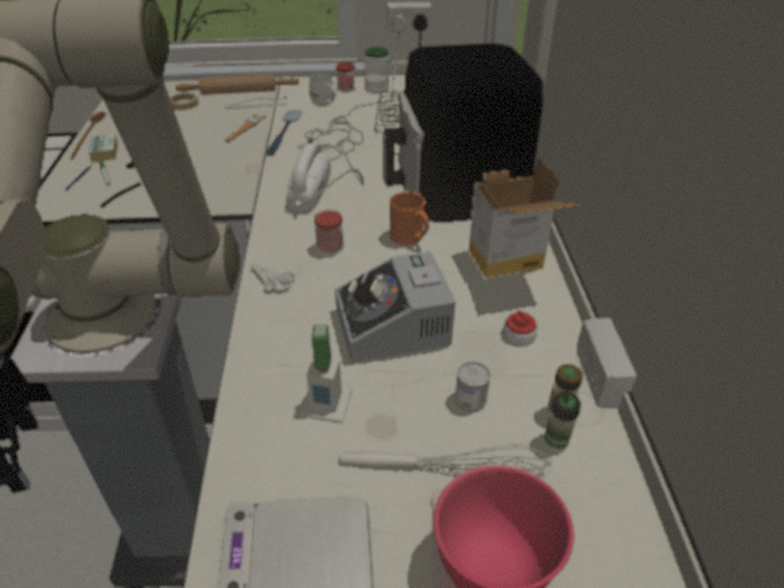

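The scene image shows the checker (~390,300 px in the view), with the probe in its stand at (505,260) and the tin at (402,235). In the side image the checker is at (395,305), the probe at (322,350) and the tin at (472,387). I'll take enlarged crops to get exact pixel positions.

Run:
```python
import cv2,numpy as np
for n,(x0,y0,w,h,f) in {"scene":(224,148,156,112,5),"side":(205,170,150,126,4.7)}.items():
    im=np.load(f"{n}0.npz")["pixels"][y0:y0+h,x0:x0+w,::-1]
    cv2.imwrite(f"pics/{n}0c.png",cv2.resize(im,None,fx=f,fy=f,interpolation=cv2.INTER_CUBIC))
```

```text
(no output)
```

View pics/scene0c.png

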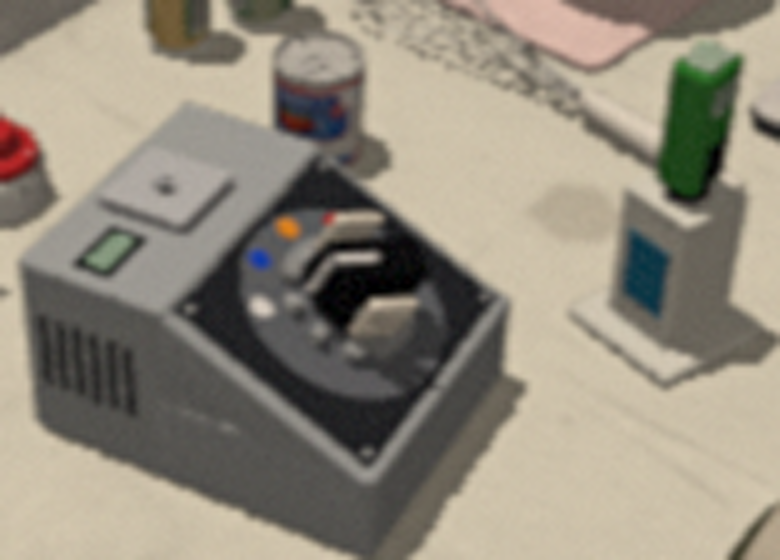

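View pics/side0c.png

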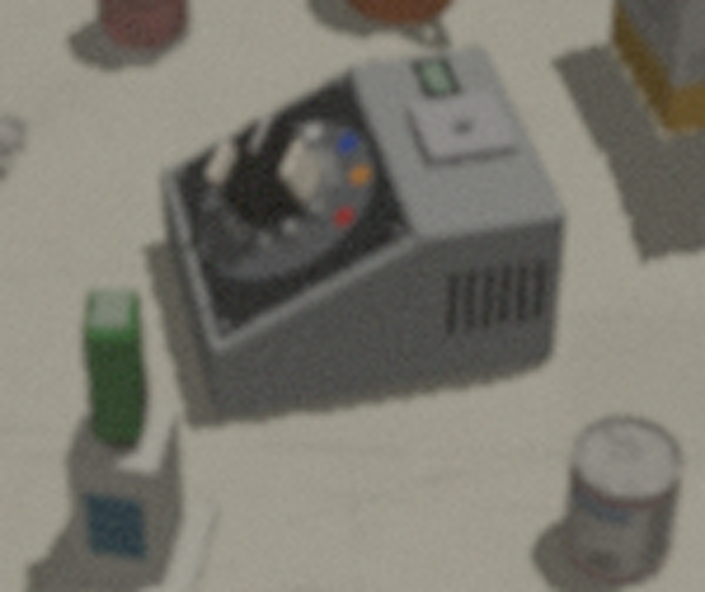

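The crops show the well hole at scene crop (166,186) and side crop (463,126), with the panel corners, the dots and the probe all clear. I'll fit the poses from these.

```bash
cat > fit.py <<'E'
import cv2,numpy as np
from scipy.optimize import least_squares
C={"scene":(224,148,5.),"side":(205,170,4.7)}
D={n:np.load(f"{n}0.npz") for n in C}
def pix(n,uv):
    x,y,f=C[n]; return (np.array(uv,float)+.5)/f-.5+[x,y]
def proj(n,P):
    d=D[n];E=d["extrinsics"]
    return cv2.projectPoints(np.array(P,float).reshape(-1,1,3),cv2.Rodrigues(E[:3,:3])[0],E[:3,3],d["K"],d["distortion"])[0].reshape(-1,2)
def Rz(a): c,s=np.cos(a),np.sin(a); return np.array([[c,-s,0],[s,c,0],[0,0,1]])
def fit(obs,x0,model):
    def res(x): return np.concatenate([(proj(n,model(x,k))-pix(n,uv)[None]).ravel() for n,k,uv in obs])
    r=least_squares(res,x0,loss="soft_l1"); return r
E
cat > f1.py <<'E'
from fit import *
m={"w":(62,0,124),"p+":(20,80,117),"p-":(20,-80,117),"f+":(-100,80,56),"f-":(-100,-80,56),"b+":(100,80,117),"b-":(100,-80,117),
"1":(87,25,124),"2":(87,-25,124),"3":(37,-25,124),"4":(37,25,124),"B":(100,-80,0),"F":(-100,-80,0),"G":(100,80,0)}
S="scene";T="side"
obs=[(S,"w",(166,186)),(S,"p+",(168,318)),(S,"p-",(320,155)),(S,"f+",(368,480)),(S,"f-",(508,300)),(S,"b+",(22,262)),(S,"b-",(187,103)),
(S,"1",(102,200)),(S,"2",(150,150)),(S,"3",(235,183)),(S,"4",(180,228)),(S,"G",(40,425)),
(T,"w",(463,126)),(T,"p+",(352,68)),(T,"p-",(418,240)),(T,"f+",(163,172)),(T,"f-",(217,350)),(T,"b+",(485,48)),(T,"b-",(562,215)),
(T,"1",(497,93)),(T,"2",(520,150)),(T,"3",(428,160)),(T,"4",(407,100)),(T,"B",(552,358)),(T,"F",(190,425))]
r=fit(obs,[.55,-.25,0],lambda x,k:Rz(x[2])@(np.array(m[k])/1e3)+[x[0],x[1],0])
c=r.x;print("checker",c,np.degrees(c[2]));print(np.round(r.fun.reshape(-1,2),1).tolist())
R=Rz(c[2]);t=np.array([c[0],c[1],0]);print("well",R@[.062,0,.124]+t)
a=np.radians(27);px=np.array([np.cos(a),0,np.sin(a)]);pz=np.array([-np.sin(a),0,np.cos(a)]);py=np.array([0,1.,0])
# dots: x=[s,yoff,radius,phi0]
def dm(x,k): 
    ph=x[2]-k*.61
    p=np.array([-.04,0,.0865])+px*x[0]+pz*x[3]+x[1]*(np.cos(ph)*px+np.sin(ph)*py)
    return R@p+t
dots=[(262,307),(260,259),(288,228),(332,218)];d2=[(313,130),(348,143),(360,175),(345,216)]
ob=[(S,i,d) for i,d in enumerate(dots)]+[(T,i,d) for i,d in enumerate(d2)]
r=fit(ob,[0,.04,1.2,.005],dm);print("dial s,rad,phi0,h",r.x,np.degrees(r.x[2]));print(np.round(r.fun.reshape(-1,2),1).tolist())
P=np.array([-.04,0,.0865])+px*r.x[0]
grip=R@(P+pz*.031)+t;print("grip",grip,"axis",R@pz,"px",R@px,"py",R@py)
# check: projected knob top & tabs
def K(l,y,h):
    ph=r.x[2];bx=np.cos(ph)*px+np.sin(ph)*py;by=np.cross(pz,bx);return R@(P+pz*h+bx*l+by*y)+t
for n in C:
    q=proj(n,[K(.027,0,.043),K(-.027,0,.043),K(0,.028,.041),K(0,-.028,.041)]);x,y,f=C[n];print(n,np.round((q-[x,y]+.5)*f).tolist())
# stand/probe
def sm(x,k):
    return Rz(x[2])@k+[x[0],x[1],0]
V=lambda *a:np.array(a)/1e3
ob=[(S,V(39,39,10),(570,310)),(S,V(-39,39,10),(668,380)),(S,V(-39,-39,10),(770,340)),(S,V(23,23,95),(627,187)),(S,V(-23,-23,95),(745,190)),
(S,V(0,0,179),(711,58)),(S,V(0,0,95),(690,195)),(T,V(0,0,179),(113,305)),(T,V(0,0,95),(118,440)),(T,V(39,39,10),(215,508)),(T,V(23,23,95),(178,418)),(T,V(23,-23,95),(152,470))]
r=fit(ob,[.35,-.4,0],sm);print("stand",r.x,np.degrees(r.x[2]));print(np.round(r.fun.reshape(-1,2),1).tolist())
for n in C:
    q=proj(n,[sm(r.x,V(a,b,z)) for z in(95,179) for a in(13,-13) for b in(17,-17)]);x,y,f=C[n];print(n,np.round((q-[x,y]+.5)*f).tolist())
E
python3 f1.py
```

```text
checker [ 0.60012923 -0.06707058  0.17437626] 9.991024015288776
[[0.3, -0.9], [-3.1, -2.2], [-0.8, -3.4], [0.9, 1.6], [1.4, -0.2], [-1.4, -1.5], [0.1, -1.5], [-0.6, -1.5], [0.5, -1.5], [-0.0, -2.4], [0.6, -1.0], [-1.3, 0.5], [-1.0, -0.5], [0.2, -1.7], [0.8, -0.8], [-1.3, -0.8], [-2.6, 0.6], [-0.3, -1.2], [0.6, -0.1], [-1.8, -0.4], [-1.4, -1.1], [-0.3, -0.5], [-0.6, 0.7], [-0.3, 2.0], [3.9, -0.2]]
well [ 0.661189   -0.05631396  0.124     ]
dial s,rad,phi0,h [0.0009291  0.04814917 0.92747917 0.00182479] 53.140641798444
[[-0.6, -0.2], [-0.7, -0.2], [-0.6, -0.3], [0.2, 0.8], [-0.3, 0.3], [-0.4, -0.1], [-0.3, -0.1], [-0.4, -0.1]]
grip [ 0.54769084 -0.07630841  0.11454301] axis [-0.44710571 -0.07876458  0.89100652] px [0.87749436 0.15458419 0.4539905 ] py [-0.1734939   0.98483494  0.        ]
scene [[332.0, 257.0], [425.0, 251.0], [397.0, 305.0], [358.0, 209.0]]
side [[266.0, 115.0], [231.0, 191.0], [210.0, 155.0], [292.0, 155.0]]
stand [ 0.47264611 -0.25644893 -0.24600813] -14.09522748208885
[[-0.4, -1.6], [-0.2, -0.4], [-0.3, -3.6], [-0.2, -0.7], [1.1, 1.0], [-0.1, -0.6], [-0.4, -1.1], [-1.5, 1.0], [-0.2, -1.7], [0.5, -1.8], [-1.0, -2.6], [-0.4, 0.5]]
scene [[648.0, 189.0], [694.0, 167.0], [683.0, 213.0], [729.0, 191.0], [668.0, 55.0], [716.0, 34.0], [706.0, 78.0], [754.0, 56.0]]
side [[152.0, 412.0], [134.0, 461.0], [102.0, 404.0], [83.0, 453.0], [142.0, 290.0], [124.0, 339.0], [90.0, 283.0], [70.0, 331.0]]
```

The fit residuals are about 1 px. Next I'll move over the stand and look with the wrist camera.

```bash
echo '{"moves":[[0.025,-0.035,-0.007,0,0.085],[0.042,-0.017,-0.007,0,0.085],[0.042,-0.017,-0.007,0,0.085],[0.042,-0.017,-0.007,0,0.085],[0.042,-0.017,-0.007,0,0.085],[0.042,-0.017,-0.007,0,0.085],[0.042,-0.017,-0.007,0,0.085],[0.042,-0.017,-0.007,0,0.085],[0.04,-0.02,-0.007,6,0.085],[0.03,0.0,-0.007,7.3,0.085]]}' | python3 nudge.py; echo '{"moves":[[0,0,0,0,0.085],[0,0,0,0,0.085],[0,0,0,0,0.085]]}' | python3 nudge.py
python3 - <<'E'
from rig import env, monitor, get_image, close_job
import cv2,numpy as np
d=get_image("wrist"); cv2.imwrite("pics/w1.png",d["pixels"][:,:,::-1]);np.savez("w1.npz",**{k:np.array(v) for k,v in d.items()})
s=monitor.observe();print(s["position"],s["tool_rot"],d["K"],d["extrinsics"])
E
```

```text
time_s: 1.1
position: [0.4673, -0.2761, 0.3206]
tool_rot: [[1.0, -0.001, -0.0], [-0.001, -1.0, 0.001], [-0.0, -0.001, -1.0]]
ft_force: [0.2, -0.9, 0.4]
grip_width: 0.0851
gripper_force: 0.0
time_s: 1.4
position: [0.465, -0.2795, 0.3196]
tool_rot: [[1.0, 0.001, -0.001], [0.001, -1.0, 0.001], [-0.001, -0.001, -1.0]]
ft_force: [-1.1, -0.2, -0.1]
grip_width: 0.0851
gripper_force: 0.0
[ 0.46495771 -0.27959068  0.31972836] [[ 9.99999669e-01  3.91772002e-04 -7.13732767e-04]
 [ 3.92133697e-04 -9.99999795e-01  5.06695565e-04]
 [-7.13534112e-04 -5.06975276e-04 -9.99999617e-01]] [[319.17500644   0.         274.71789372]
 [  0.         319.17500644 212.37093995]
 [  0.           0.           1.        ]] [[ 5.62386848e-04 -9.99998675e-01 -1.52787201e-03 -2.78886374e-01]
 [-9.47472952e-01 -1.02151352e-03  3.19834273e-01  3.76352251e-01]
 [-3.19835410e-01  1.26774682e-03 -9.47472270e-01  5.95131983e-01]
 [ 0.00000000e+00  0.00000000e+00  0.00000000e+00  1.00000000e+00]]
```

View pics/w1.png

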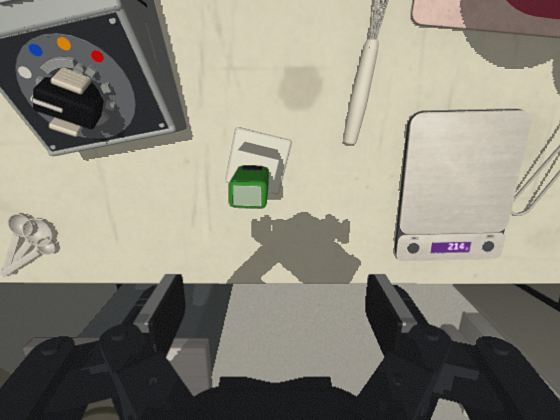

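The wrist view shows the probe handle top as a quad around (249,196), on the stand base (229–291, 127–200). The selector is at (68,98), with its white pointer towards the white dot at left. I'll measure with a zoomed crop of both.

Run:
```python
import cv2,numpy as np
im=np.load("w1.npz")["pixels"][:,:,::-1]
a=cv2.resize(im[120:216,220:300],None,fx=5,fy=5,interpolation=cv2.INTER_CUBIC)
b=cv2.resize(im[20:150,10:130],(int(120*3.3),480),interpolation=cv2.INTER_CUBIC)
b=cv2.resize(im[26:122,10:90+0],None,fx=5,fy=5,interpolation=cv2.INTER_CUBIC) if 0 else cv2.resize(im[26:146,10:130],(480,480),interpolation=cv2.INTER_CUBIC)[:, :400]
cv2.imwrite("pics/w1c.png",np.hstack([a,b]))
```

```text
(no output)
```

View pics/w1c.png

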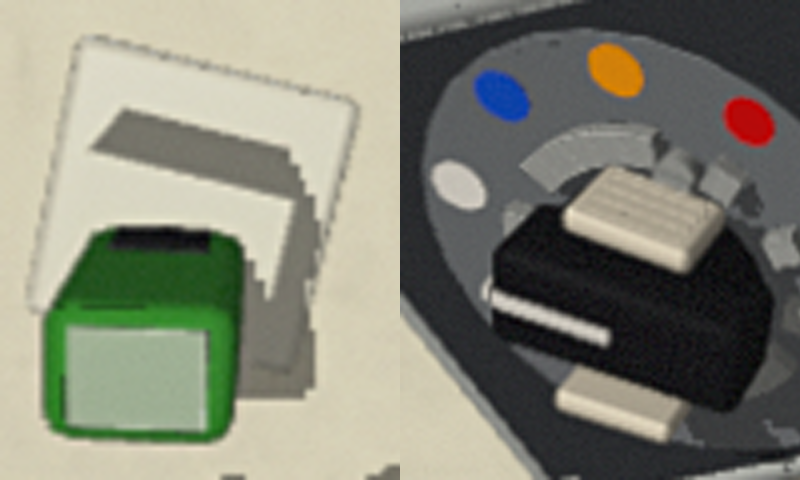

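```bash
sed -i 's/^C=.*/C={"scene":(224,148,5.),"side":(205,170,4.7),"w1":(220,120,5.)}/; s/D={n:np.load.*/D={n:np.load(f"{n}.npz" if n[0]=="w" else f"{n}0.npz") for n in C}/' fit.py
cat >> f1.py <<'E'
print("---- wrist")
W="w1"
conv=lambda u,v:tuple((np.array([(u+.5)/4-.5+10,(v+.5)/4-.5+26])-[220,120]+.5)*5-.5)
wd=[conv(*p) for p in [(59,186),(102,96),(216,70),(350,121)]]
print("dot err px",np.round([proj(W,dm(D0,i))[0]-pix(W,wd[i]) for i in range(4)],1).tolist())
def cm(x,k):
    R=Rz(x[2]);t=np.array([x[0],x[1],0])
    if isinstance(k,str): return R@(V(*m[k]))+t
    ph=x[5]-k*.61
    return R@(np.array([-.04,0,.0865])+px*x[3]+pz*x[6]+x[4]*(np.cos(ph)*px+np.sin(ph)*py))+t
allob=obs+obd+[(W,i,wd[i]) for i in range(4)]*2
r=fit(allob,list(c)+list(D0),cm);x=r.x;print("joint",np.round(x,4),np.degrees(x[[2,5]]));print(np.round(r.fun[-16:].reshape(-1,2),1).tolist())
R=Rz(x[2]);t=np.array([x[0],x[1],0]);print("well",R@[.062,0,.124]+t,"grip",R@(np.array([-.04,0,.0865])+px*x[3]+pz*.031)+t)
obw=ob+[(W,V(39,39,10),(80,38)),(W,V(39,-39,10),(358,100)),(W,V(-39,39,10),(30,310)),(W,V(0,0,179),(140,372))]
r=fit(obw,[.47,-.25,0],sm);print("stand",r.x,np.degrees(r.x[2]));print(np.round(r.fun.reshape(-1,2),1).tolist())
r=fit(obw[-4:],[.47,-.25,0],sm);print("stand wrist only",r.x,np.degrees(r.x[2]));print(np.round(r.fun.reshape(-1,2),1).tolist())
E
sed -i 's/^r=fit(ob,\[0,.04,1.2,.005\],dm);/&D0=r.x;obd=ob;/; s/^for n in C:/for n in [S,T]:/' f1.py; python3 f1.py | sed -n '/wrist/,$p'
```

```text
---- wrist
dot err px [[0.9, -1.2], [0.7, -1.2], [0.6, -1.2], [0.5, -1.1]]
joint [ 6.000e-01 -6.670e-02  1.730e-01  3.000e-04  4.830e-02  9.305e-01
  3.000e-03] [ 9.90983906 53.31264724]
[[0.2, -0.0], [0.0, -0.1], [0.0, -0.2], [0.1, -0.1], [0.2, -0.0], [0.0, -0.1], [0.0, -0.2], [0.1, -0.1]]
well [ 0.66111631 -0.05607728  0.124     ] grip [ 0.54708099 -0.07599981  0.11427975]
stand [ 0.47349061 -0.25602707 -0.22305245] -12.779964279181948
[[-0.8, -1.4], [-0.1, -0.4], [-0.7, -3.9], [-0.6, -0.6], [0.7, 0.8], [-0.5, -0.6], [-0.7, -1.2], [-1.1, 0.9], [0.2, -1.9], [0.5, -2.3], [-0.8, -2.9], [0.2, 0.3], [-0.4, -0.9], [1.6, 0.2], [-0.7, 1.3], [0.5, 1.2]]
stand wrist only [ 0.47411864 -0.25584347 -0.22247182] -12.746696189415212
[[-0.6, -1.3], [1.5, -0.4], [-0.9, 0.8], [0.2, 0.5]]
```

```bash
echo '{"moves":[[0.009,-0.0236,0.01,0,0.085],[0,0,0.03,0,0.085],[0,0,0.04,0,0.085],[0,0,0.04,0,0.085],[0,0,0.03,0,0.085],[0,0,0.02,0,0.085],[0,0,0,0,0.085],[0,0,0,0,0.085]]}' | python3 nudge.py; echo '{"moves":[[0,0,0,0,0.03],[0,0,0,0,0.03],[0,0,0,0,0.03],[0,0,0,0,0.03],[0,0,0,0,0.03],[0,0,0,0,0.03]]}' | python3 nudge.py 40
```

```text
time_s: 2.25
position: [0.4746, -0.2562, 0.1508]
tool_rot: [[1.0, -0.0, 0.0], [-0.0, -1.0, -0.0], [0.0, 0.0, -1.0]]
ft_force: [0.1, -0.2, 0.5]
grip_width: 0.085
gripper_force: 0.0
time_s: 2.85
position: [0.475, -0.2557, 0.1507]
tool_rot: [[1.0, 0.001, 0.001], [0.001, -1.0, -0.001], [0.001, 0.001, -1.0]]
ft_force: [-0.9, 1.1, 4.5]
grip_width: 0.0337
gripper_force: 39.4
```

```bash
echo '{"moves":[[0,0,-0.02,0,0.03],[0,0,-0.04,0,0.03],[0,0,-0.04,0,0.03],[0,0,-0.03,0,0.03],[0,0,0,0,0.03],[0,0,0,0,0.03]]}' | python3 nudge.py; echo '{"moves":[[0.02,-0.02,0,0,0.03],[0.033,-0.035,0,0,0.03],[0.033,-0.035,0,0,0.03],[0.033,-0.035,0,0,0.03],[0.033,-0.035,0,0,0.03],[0.02,-0.02,0,0,0.03],[0,0,0,0,0.03],[0,0,0,0,0.03],[0,0,0,0,0.03]]}' | python3 nudge.py;python3 - <<'E'
from rig import env, monitor, get_image, close_job
import cv2,numpy as np
o=[]
for n,(x0,y0,w,h,f) in {"scene":(235,120,80,120,4.8),"side":(270,130,80,120,4.8)}.items():
    d=get_image(n); np.savez(f"{n}1.npz",**{k:np.array(v) for k,v in d.items()})
    o.append(cv2.resize(d["pixels"][y0:y0+h,x0:x0+w,::-1],(384,576),interpolation=cv2.INTER_CUBIC))
cv2.imwrite("pics/ins.png",np.hstack(o))
s=monitor.observe();print(s["position"],s["grip_width"],s["ft_force"])
E
```

```text
time_s: 3.45
position: [0.4746, -0.2554, 0.2796]
tool_rot: [[1.0, 0.001, -0.0], [0.001, -1.0, 0.0], [-0.0, -0.0, -1.0]]
ft_force: [0.7, 0.4, -1.1]
grip_width: 0.0339
gripper_force: 40.2
time_s: 4.35
position: [0.646, -0.0763, 0.2791]
tool_rot: [[1.0, -0.0, -0.002], [-0.0, -1.0, 0.0], [-0.002, -0.0, -1.0]]
ft_force: [-0.1, 0.2, -0.8]
grip_width: 0.0336
gripper_force: 40.3
[ 0.64606683 -0.07647652  0.27983216] 0.03391548345370453 [-0.08318032 -0.15433604 -0.88006355]
```

View pics/ins.png

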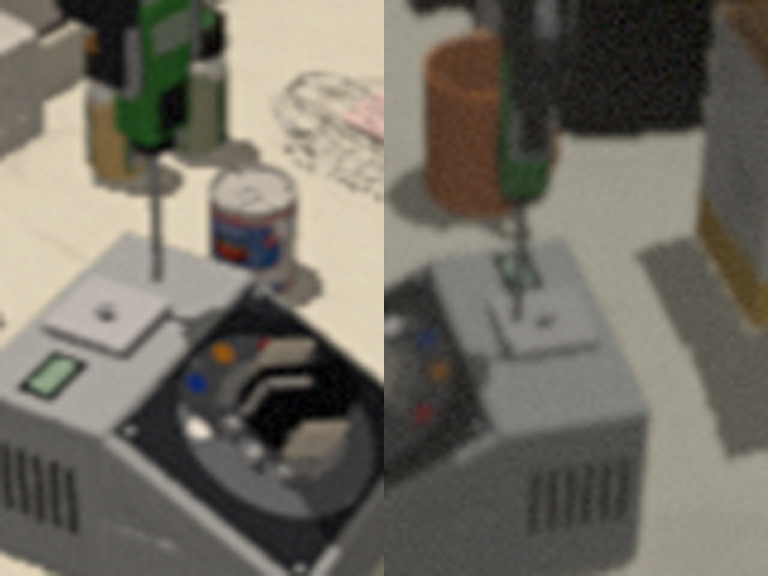

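The stem tip is at scene (157,282) and side (133,318), and the hole at scene (106,314) and side (163,320), in crop coordinates. I'll triangulate the offset between them.

Run:
```python
import fit,numpy as np
from fit import *
fit.C={"scene":(235,120,4.8),"side":(270,130,4.8)}
S,T="scene","side"
for nm,a,b,z in [("tip",(157,283),(133,319),None),("hole",(106,314),(163,320),None),("top",(154,156),(136,205),None),("hole124",(106,314),(163,320),.124)]:
    r=fit.fit([(S,0,a),(T,0,b)],[.65,-.07,.14] if z is None else [.65,-.07],lambda x,k:np.array([x[0],x[1],x[2] if z is None else z]))
    print(nm,np.round(r.x,4),np.round(r.fun,2))
```

```text
Traceback (most recent call last):
AttributeError: 'function' object has no attribute 'fit'
```

Run:
```python
import fit as F,numpy as np
F.C={"scene":(235,120,4.8),"side":(270,130,4.8)}
S,T="scene","side"
for nm,a,b,z in [("tip",(157,283),(133,319),None),("hole",(106,314),(163,320),None),("top",(154,156),(136,205),None),("hole124",(106,314),(163,320),.124)]:
    r=F.fit([(S,0,a),(T,0,b)],[.65,-.07,.14] if z is None else [.65,-.07],lambda x,k:np.array([x[0],x[1],x[2] if z is None else z]))
    print(nm,np.round(r.x,4),np.round(r.fun,2))
```

```text
tip [ 0.6449 -0.0756  0.1386] [-0.51 -0.33 -0.52  0.35]
hole [ 0.6638 -0.0555  0.1209] [-0.54 -0.35 -0.56  0.38]
top [ 0.6448 -0.0764  0.2156] [-0.22 -0.16 -0.23  0.17]
hole124 [ 0.6634 -0.0565] [-0.23 -1.47 -0.6  -0.31]
```

```bash
echo '{"moves":[[0.018,-0.02,0,0,0.03],[0,0,0,0,0.03],[0,0,0,0,0.03],[0,0,0.01,0,0.03],[0,0,0.01,0,0.03],[0,0,0.007,0,0.03],[0,0,0,0,0.03],[0,0,0,0,0.03]]}' | python3 nudge.py
```

```text
time_s: 5.25
position: [0.6646, -0.0556, 0.2529]
tool_rot: [[1.0, 0.0, -0.0], [0.0, -1.0, 0.0], [-0.0, -0.0, -1.0]]
ft_force: [0.0, -0.3, -1.5]
grip_width: 0.034
gripper_force: 40.3
```

```bash
echo '{"moves":[[0,0,0.015,0,0.03],[0,0,0.015,0,0.03],[0,0,0.015,0,0.03],[0,0,0.01,0,0.03],[0,0,0,0,0.03]]}' | python3 nudge.py
```

```text
time_s: 5.75
position: [0.6644, -0.0554, 0.1969]
tool_rot: [[1.0, 0.001, -0.002], [0.001, -1.0, 0.0], [-0.002, -0.0, -1.0]]
ft_force: [0.3, -0.8, -0.5]
grip_width: 0.0339
gripper_force: 40.2
```

```bash
echo '{"moves":[[0,0,0.01,0,0.03],[0,0,0.004,0,0.03],[0,0,0.002,0,0.03],[0,0,0.001,0,0.03],[0,0,0,0,0.03]]}' | python3 nudge.py
```

```text
time_s: 6.25
position: [0.6647, -0.0555, 0.1811]
tool_rot: [[1.0, 0.001, 0.0], [0.001, -1.0, -0.0], [0.0, 0.0, -1.0]]
ft_force: [-0.3, 0.4, -1.2]
grip_width: 0.0338
gripper_force: 40.3
```

```bash
echo '{"moves":[[0,0,0.001,0,0.03],[0,0,0.0005,0,0.03],[0,0,0,0,0.085],[0,0,0,0,0.085],[0,0,0,0,0.085],[0,0,0,0,0.085],[0,0,0,0,0.085],[0,0,0,0,0.085]]}' | python3 nudge.py; echo '{"moves":[[0,0,-0.02,0,0.085],[0,0,-0.04,0,0.085],[0,0,-0.04,0,0.085],[-0.04,0,0,0,0.085],[-0.04,0,0,0,0.085],[-0.04,0,0,0,0.085],[-0.03,0,0,0,0.085],[0,0,0,0,0.085],[0,0,0,0,0.085]]}' | python3 nudge.py;python3 - <<'E'
from rig import env, monitor, get_image, close_job
import cv2,numpy as np
d=get_image("wrist"); np.savez("w2.npz",**{k:np.array(v) for k,v in d.items()})
a=d["pixels"][:,:,::-1]
e=get_image("scene");b=cv2.resize(e["pixels"][120:240,235:315,::-1],(280,420),interpolation=cv2.INTER_CUBIC)
cv2.imwrite("pics/w2.png",np.hstack([a[:,:510],b]))
s=monitor.observe();print(s["position"],d["extrinsics"])
E
```

```text
time_s: 7.05
position: [0.6647, -0.0555, 0.1795]
tool_rot: [[1.0, 0.001, -0.0], [0.001, -1.0, -0.0], [-0.0, 0.0, -1.0]]
ft_force: [0.4, 0.7, 0.1]
grip_width: 0.0852
gripper_force: 0.0
time_s: 7.95
position: [0.5148, -0.0556, 0.2801]
tool_rot: [[1.0, 0.0, 0.001], [0.0, -1.0, -0.0], [0.001, 0.0, -1.0]]
ft_force: [0.6, 0.2, -0.4]
grip_width: 0.0849
gripper_force: 0.0
[ 0.51548309 -0.05570439  0.27948491] [[-1.64608815e-04 -9.99999868e-01 -4.86962057e-04 -5.50848790e-02]
 [-9.48201883e-01  1.38994846e-06  3.17668364e-01  4.37348346e-01]
 [-3.17668322e-01  5.14029352e-04 -9.48201758e-01  5.72389694e-01]
 [ 0.00000000e+00  0.00000000e+00  0.00000000e+00  1.00000000e+00]]
```

View pics/w2.png

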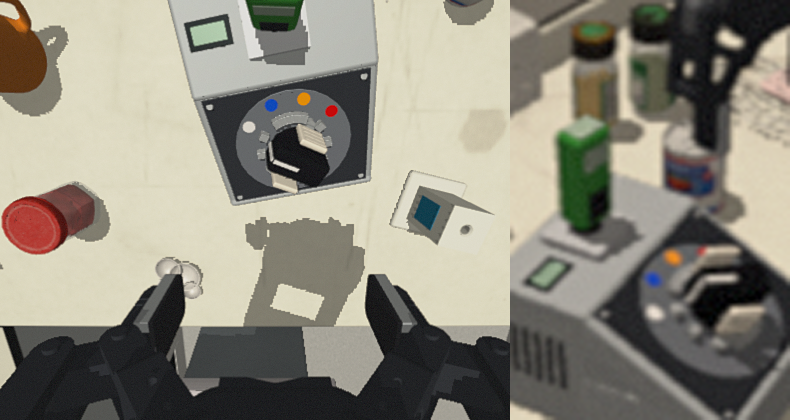

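The probe is seated upright in the well. The selector's dots are at about (249,127), (271,105), (304,99) and (331,111). I'll refine the axis position from this closer view.

```bash
cat > f2.py <<'E'
import fit as F,numpy as np,cv2
F.C={"w2":(0,0,1.),"w1":(220,120,5.)}
F.D={n:np.load(n+".npz") for n in F.C}
W="w2"
im=F.D[W]["pixels"].astype(int)
pts=[]
for (u,v) in [(249,127),(271,105),(304,99),(331,111)]:
    w=im[v-9:v+10,u-9:u+10]
    ctr=w[8:11,8:11].reshape(-1,3).mean(0); d=np.abs(w-ctr).sum(2)<90
    n,l,st,ce=cv2.connectedComponentsWithStats(d.astype(np.uint8)); k=l[9,9]; pts.append((ce[k][0]+u-9,ce[k][1]+v-9)); print(st[k][4],np.round(pts[-1],1))
a=np.radians(27);px=np.array([np.cos(a),0,np.sin(a)]);pz=np.array([-np.sin(a),0,np.cos(a)]);py=np.array([0,1.,0])
conv=lambda u,v:tuple((np.array([(u+.5)/4-.5+10,(v+.5)/4-.5+26])-[220,120]+.5)*5-.5)
wd=[conv(*p) for p in [(59,186),(102,96),(216,70),(350,121)]]
def mod(x,k):
    R=F.Rz(x[2]);ph=x[3]-k*.61
    return R@(np.array([-.04,0,.0865])+pz*x[4]+.0483*(np.cos(ph)*px+np.sin(ph)*py))+[x[0],x[1],0]
for o in ([(W,i,p) for i,p in enumerate(pts)],[("w1",i,p) for i,p in enumerate(wd)],[(W,i,p) for i,p in enumerate(pts)]+[("w1",i,p) for i,p in enumerate(wd)]):
    r=F.fit(o,[.6,-.067,.173,.93,.003],lambda x,k:mod([x[0],x[1],.173,x[3],.002],k))
    x=r.x;R=F.Rz(.173);print(np.round(x,4),np.round(r.fun,1).tolist());print("grip31",R@(np.array([-.04,0,.0865])+pz*.031)+[x[0],x[1],0],"well",R@[.062,0,.124]+[x[0],x[1],0])
E
python3 f2.py
```

```text
106 [248.5 126.7]
126 [270.7 105. ]
122 [303.2  98.5]
102 [330.9 110.5]
[ 0.5997 -0.0666  0.173   0.9305  0.003 ] [-0.2, 0.0, -0.2, 0.0, 0.1, -0.0, 0.3, 0.0]
grip31 [ 0.54640975 -0.07585889  0.1141212 ] well [ 0.6607508  -0.05587816  0.124     ]
[ 0.6    -0.0659  0.173   0.9278  0.003 ] [0.1, -0.1, 0.0, -0.0, -0.0, 0.0, -0.1, 0.1]
grip31 [ 0.54668736 -0.07524646  0.1141212 ] well [ 0.66102841 -0.05526572  0.124     ]
[ 0.5998 -0.0662  0.1722  0.929   0.003 ] [-0.5, -0.2, -0.5, -0.2, -0.2, -0.2, 0.0, -0.1, 0.5, 0.1, 0.3, 0.1, 0.2, 0.1, 0.2, 0.2]
grip31 [ 0.54656762 -0.07555131  0.1141212 ] well [ 0.66090867 -0.05557057  0.124     ]
```

```bash
echo '{"moves":[[0.033,0.02,0,0,0.068],[0,0,0,-8.3,0.068],[0,0,0,-8.3,0.068],[0,0,0,-8.3,0.068],[0,0,0,-8.3,0.068],[0,0,0,-8.3,0.068],[0,0,0,-8.3,0.068],[0,0,0,-8.2,0.068],[0,0,0,-8.2,0.068],[0,0,0,0,0.068]]}' | python3 nudge.py; echo '{"moves":[[0,0,0.04,0,0.068],[0,0,0.04,0,0.068],[0,0,0.03,0,0.068],[0,0,0.02,0,0.068],[0,0,0,0,0.068],[0,0,0,0,0.068]]}' | python3 nudge.py;python3 - <<'E'
from rig import env, monitor, get_image, close_job
import cv2,numpy as np
d=get_image("wrist"); np.savez("w3.npz",**{k:np.array(v) for k,v in d.items()})
cv2.imwrite("pics/w3.png",cv2.resize(d["pixels"][120:420,90:470,::-1],(760,600),interpolation=cv2.INTER_CUBIC))
s=monitor.observe();print(s["position"],s["q"],s["grip_width"])
E
```

```text
time_s: 9.05
position: [0.5485, -0.0756, 0.279]
tool_rot: [[0.402, 0.916, -0.0], [0.916, -0.402, 0.0], [-0.0, -0.001, -1.0]]
ft_force: [0.6, -0.2, 0.1]
grip_width: 0.0682
gripper_force: 0.0
time_s: 9.65
position: [0.5483, -0.0757, 0.1499]
tool_rot: [[0.405, 0.914, 0.0], [0.914, -0.405, -0.0], [0.0, 0.0, -1.0]]
ft_force: [-0.3, -0.2, -0.9]
grip_width: 0.0677
gripper_force: 0.0
[ 0.5485199  -0.07572272  0.15057943] [-2.01123514e+01  2.73699238e+01  8.28107520e+01  2.57475198e-03
  6.97100642e+01  3.73510030e+00] 0.06846863767405281
```

View pics/w3.png

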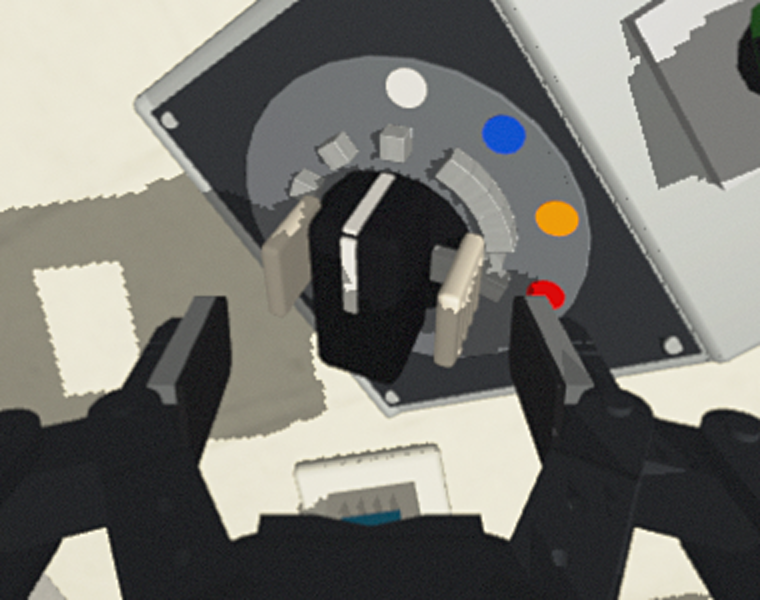

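```bash
echo '{"moves":[[0,0,0.01,0,0.068],[0,0,0.006,0,0.068],[0,0,0,0,0.068],[0,0,0,0,0.068]]}' | python3 nudge.py; echo '{"moves":[[0,0,0.003,0,0.068],[0,0,0,0,0.068],[0,0,0,0,0.068]]}' | python3 nudge.py;  echo '{"moves":[[0,0,0.003,0,0.068],[0,0,0,0,0.068],[0,0,0,0,0.068]]}' | python3 nudge.py
python3 - <<'E'
from rig import env, monitor, get_image, close_job
import cv2,numpy as np
d=get_image("side"); np.savez("s3.npz",**{k:np.array(v) for k,v in d.items()})
cv2.imwrite("pics/s3.png",cv2.resize(d["pixels"][150:250,230:330,::-1],(600,600),interpolation=cv2.INTER_CUBIC))
E
```

```text
time_s: 10.1
position: [0.5477, -0.0755, 0.1336]
tool_rot: [[0.403, 0.915, -0.0], [0.915, -0.403, 0.0], [-0.0, -0.0, -1.0]]
ft_force: [0.1, 0.0, 0.7]
grip_width: 0.068
gripper_force: 0.0
time_s: 10.4
position: [0.5477, -0.0755, 0.1306]
tool_rot: [[0.403, 0.915, 0.0], [0.915, -0.403, -0.0], [-0.0, 0.0, -1.0]]
ft_force: [-0.5, 1.2, 0.7]
grip_width: 0.0682
gripper_force: 0.0
time_s: 10.7
position: [0.5476, -0.0755, 0.1275]
tool_rot: [[0.403, 0.915, -0.0], [0.915, -0.403, 0.0], [-0.0, -0.0, -1.0]]
ft_force: [0.4, 0.0, -0.9]
grip_width: 0.0674
gripper_force: 0.0
```

```bash
for i in 1 2; do echo '{"moves":[[0,0,0.002,0,0.068],[0,0,0,0,0.068],[0,0,0,0,0.068]]}' | python3 nudge.py | grep -E "pos|ft"; done
```

```text
position: [0.5477, -0.0755, 0.1255]
ft_force: [0.9, -0.8, 0.3]
position: [0.5477, -0.0755, 0.1235]
ft_force: [-0.7, 0.6, 0.2]
```

```bash
echo '{"moves":[[0,0,0,0,0.060],[0,0,0,0,0.060],[0,0,0,0,0.060]]}' | python3 nudge.py 20; for w in 1; do echo '{"moves":[[0,0,0,0,0.055],[0,0,0,0,0.055],[0,0,0,0,0.055]]}' | python3 nudge.py; echo '{"moves":[[0,0,0,0,0.051],[0,0,0,0,0.051],[0,0,0,0,0.051]]}' | python3 nudge.py; done
```

```text
time_s: 11.65
position: [0.5482, -0.0757, 0.1239]
tool_rot: [[0.403, 0.915, 0.002], [0.915, -0.403, -0.0], [0.0, 0.002, -1.0]]
ft_force: [1.9, -1.4, 1.3]
grip_width: 0.0602
gripper_force: 3.0
time_s: 11.95
position: [0.5475, -0.0752, 0.124]
tool_rot: [[0.403, 0.915, -0.0], [0.915, -0.403, 0.0], [0.0, -0.0, -1.0]]
ft_force: [0.1, 0.5, 5.6]
grip_width: 0.0552
gripper_force: 6.8
time_s: 12.25
position: [0.5477, -0.0753, 0.1243]
tool_rot: [[0.403, 0.915, 0.001], [0.915, -0.403, 0.0], [0.0, 0.001, -1.0]]
ft_force: [1.0, 1.0, 8.2]
grip_width: 0.0509
gripper_force: 8.9
```

```bash
echo '{"moves":[[0,0,-0.0005,0,0.044],[0,0,0,0,0.044],[0,0,0,0,0.044],[0,0,0,0,0.044]]}' | python3 nudge.py 20
python3 - <<'E'
from rig import env, monitor, get_image, close_job
import cv2,numpy as np
d=get_image("wrist"); a=cv2.resize(d["pixels"][200:340,180:380,::-1],(800,560),interpolation=cv2.INTER_CUBIC)
cv2.imwrite("pics/w4.png",a)
E
```

```text
time_s: 12.65
position: [0.5485, -0.0757, 0.1252]
tool_rot: [[0.403, 0.915, 0.003], [0.915, -0.403, -0.001], [0.001, 0.003, -1.0]]
ft_force: [1.1, 0.4, 7.7]
grip_width: 0.046
gripper_force: 19.9
```

View pics/w4.png

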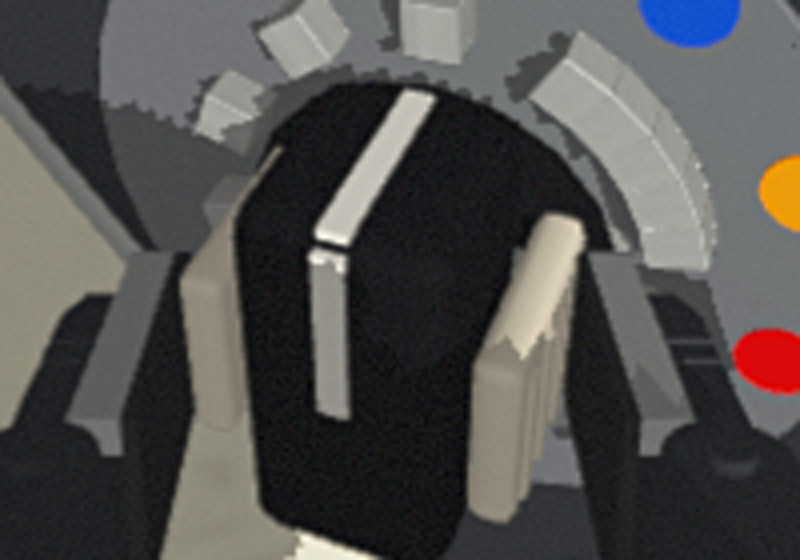

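Both tabs are at their stops: 46 mm opening at 20 N, balanced. Turning now.

```bash
echo '{"moves":[[0,0,0,5,0.040],[0,0,0,5,0.040],[0,0,0,5,0.040],[0,0,0,5,0.040],[0,0,0,0,0.040]]}' | python3 nudge.py 25; echo '{"moves":[[0,0,0,5,0.040],[0,0,0,5,0.040],[0,0,0,5,0.040],[0,0,0,5,0.040],[0,0,0,0,0.040]]}' | python3 nudge.py
```

```text
time_s: 13.2
position: [0.5479, -0.0757, 0.1256]
tool_rot: [[0.693, 0.721, 0.002], [0.721, -0.693, -0.001], [0.0, 0.002, -1.0]]
ft_force: [-2.6, -1.0, 13.9]
grip_width: 0.0443
gripper_force: 22.7
time_s: 13.7
position: [0.5478, -0.0756, 0.1252]
tool_rot: [[0.898, 0.44, 0.001], [0.44, -0.898, -0.001], [0.001, 0.001, -1.0]]
ft_force: [-1.3, 0.6, 11.2]
grip_width: 0.042
gripper_force: 23.7
```

```bash
echo '{"moves":[[0,0,0,5,0.040],[0,0,0,5,0.040],[0,0,0,5,0.040],[0,0,0,5,0.040],[0,0,0,5,0.040],[0,0,0,5,0.040],[0,0,0,5,0.040],[0,0,0,0,0.040],[0,0,0,0,0.040]]}' | python3 nudge.py
python3 - <<'E'
from rig import env, monitor, get_image, close_job
import cv2,numpy as np
d=get_image("wrist"); np.savez("w5.npz",**{k:np.array(v) for k,v in d.items()})
a=cv2.resize(d["pixels"][160:340,160:400,::-1],(800,600),interpolation=cv2.INTER_CUBIC)
cv2.imwrite("pics/w5.png",a)
E
```

```text
time_s: 14.6
position: [0.5476, -0.0751, 0.1244]
tool_rot: [[0.988, -0.152, 0.0], [-0.152, -0.988, 0.001], [-0.0, -0.001, -1.0]]
ft_force: [-0.0, 0.3, 5.3]
grip_width: 0.0404
gripper_force: 39.8
```

View pics/w5.png

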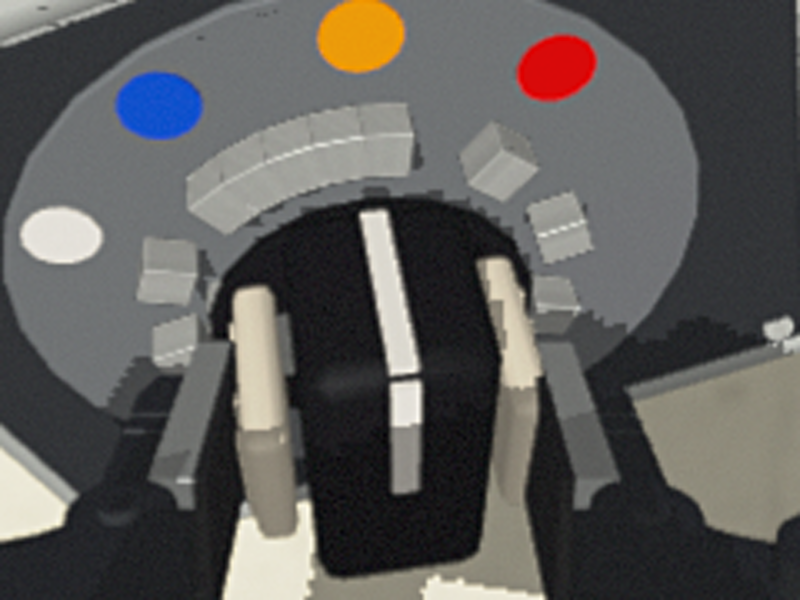

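The pointer stripe runs from (375,213) to (402,370) and aims near amber. I'll compute the angle.

Run:
```python
import fit as F,numpy as np
F.C={"w5":(160,160,10/3)};F.D={"w5":np.load("w5.npz")}
a=np.radians(27);px=np.array([np.cos(a),0,np.sin(a)]);pz=np.array([-np.sin(a),0,np.cos(a)]);py=np.array([0,1.,0]);R=F.Rz(.1725)
m=lambda x,k:R@(np.array([-.04,0,.0865])+pz*k+px*x[0]+py*x[1])+[.5998,-.0662,0]
def s(uv,h): return F.fit([("w5",h,uv)],[0,0],m).x
p=s((375,213),.0435);q=s((402,370),.0435);print(p,q)
ph=np.arctan2(*(p-q)[::-1]);print("phi",ph,"knob",.929-ph)
for d in [(61,236),(159,105),(361,35),(557,67)]:
    e=s(d,.002);print(e,.929-np.arctan2(e[1],e[0]))
```

```text
[ 0.05622899 -0.01327866] [ 0.02979475 -0.00843194]
phi -0.18133607289377654 knob 1.1103360728937766
[0.02822817 0.03866083] -0.01112141373324027
[0.04547969 0.01481176] 0.6141545525032528
[ 0.04586329 -0.01416437] 1.2285460776456243
[ 0.02975377 -0.03810298] 1.836824632770074
```

The camera looks from the pointer side, so the top-face stripe is actually the lower piece, (404,382) to (404,490). I'll recompute with that.

Run:
```python
import fit as F,numpy as np
F.C={"w5":(160,160,10/3)};F.D={"w5":np.load("w5.npz")}
a=np.radians(27);px=np.array([np.cos(a),0,np.sin(a)]);pz=np.array([-np.sin(a),0,np.cos(a)]);py=np.array([0,1.,0]);R=F.Rz(.1725)
m=lambda x,k:R@(np.array([-.04,0,.0865])+pz*k+px*x[0]+py*x[1])+[.5998,-.0662,0]
def s(uv,h): return F.fit([("w5",h,uv)],[0,0],m).x
p=s((404,378),.0432);q=s((405,492),.0432);print(p,q)
for d in (p-q,p): print("knob",.929-np.arctan2(d[1],d[0]))
```

```text
[ 0.02771534 -0.00812813] [ 0.00220107 -0.00095158]
knob 1.2031915312851835
knob 1.2142729505869263
```

The knob reads about 1.21 rad, so it is at amber. I'll release and retreat upward.

```bash
echo '{"moves":[[0,0,0,0,0.05],[0,0,0,0,0.06],[0,0,0,0,0.072],[0,0,0,0,0.072],[0,0,0,0,0.072],[0,0,0,0,0.072],[0,0,0,0,0.072]]}' | python3 nudge.py; echo '{"moves":[[0,0,-0.01,0,0.072],[0,0,-0.02,0,0.072],[0,0,-0.03,0,0.072],[0,0,-0.04,0,0.072],[0,0,-0.04,0,0.072],[0,0,0,0,0.072],[0,0,0,0,0.072],[0,0,0,0,0.072]]}' | python3 nudge.py
python3 - <<'E'
import fit as F,numpy as np,cv2
from rig import env, monitor, get_image, close_job
d=get_image("wrist"); np.savez("w6.npz",**{k:np.array(v) for k,v in d.items()})
F.C={"w6":(0,0,1)};F.D={"w6":np.load("w6.npz")}
a=np.radians(27);px=np.array([np.cos(a),0,np.sin(a)]);pz=np.array([-np.sin(a),0,np.cos(a)]);py=np.array([0,1.,0]);R=F.Rz(.1725)
m=lambda x,k:R@(np.array([-.04,0,.0865])+pz*k+px*x[0]+py*x[1])+[.5998,-.0662,0]
K=lambda l,y,h,ph=-.29:F.proj("w6",m([l*np.cos(ph)-y*np.sin(ph),l*np.sin(ph)+y*np.cos(ph)],h))[0]
print("tabs tops out",K(0,.0265,.041),K(0,-.0265,.041),"in",K(0,.0195,.041),K(0,-.0195,.041),"pointer",K(.027,0,.043),K(0.002,0,.043))
c=K(0,0,.041).astype(int);x0,y0=c-45
im=d["pixels"][y0:y0+90,x0:x0+90].astype(int);r,g,b=im[...,0],im[...,1],im[...,2]
M=((r>120)&(r-b>18)&(r-b<90)).astype(np.uint8)
n,l,st,ce=cv2.connectedComponentsWithStats(M)
for i in range(1,n):
    if st[i][4]>25: print("cream",st[i],ce[i]+[x0,y0])
M=((r>140)&(abs(r-b)<=18)).astype(np.uint8);n,l,st,ce=cv2.connectedComponentsWithStats(M)
for i in range(1,n):
    if st[i][4]>12: print("white",st[i]+[x0,y0,0,0,0],ce[i]+[x0,y0])
def s(uv,h): return F.fit([("w6",h,uv)],[0,0],m).x
# tab width profile along the line through both tab tops
A,B=K(0,.034,.041),K(0,-.034,.041)
for t in np.linspace(0,1,35):
    p=(A+(B-A)*t).round().astype(int);print(round(34-68*t),d["pixels"][p[1],p[0]].tolist(),end="; ")
E
```

```text
time_s: 15.35
position: [0.5477, -0.0755, 0.1241]
tool_rot: [[0.988, -0.152, 0.0], [-0.152, -0.988, 0.0], [0.0, -0.0, -1.0]]
ft_force: [-1.0, 0.4, 0.4]
grip_width: 0.0719
gripper_force: 0.0
time_s: 16.15
position: [0.5472, -0.0754, 0.2632]
tool_rot: [[0.988, -0.152, -0.002], [-0.152, -0.988, 0.001], [-0.002, -0.0, -1.0]]
ft_force: [-0.5, 0.3, -0.3]
grip_width: 0.072
gripper_force: 0.0
tabs tops out [246.77412706 213.16403039] [307.0231486  206.91978198] in [254.86470725 212.32542658] [299.19888938 207.73060517] pointer [277.64044174 187.65475654] [277.54235204 209.9408494 ]
cream [ 65  11  13  40 347] [302.83573487 195.55331412]
cream [ 10  17  11  40 289] [246.85467128 201.61937716]
cream [62 52 22 14 79] [303.36708861 223.27848101]
cream [73 60 11 11 30] [310.16666667 228.7       ]
cream [ 42  64  25  15 101] [284.94059406 234.88118812]
cream [  0  66  47  24 723] [254.37206086 245.81327801]
cream [ 53  70  21  19 104] [295.06730769 242.95192308]
cream [69 77 11 12 37] [306.59459459 247.27027027]
cream [81 76  9 11 35] [317.14285714 245.31428571]
white [244 165  15   7  55] [249.89
[... 415 characters left out ...]
e [232 235  14   8  44] [238.31818182 238.34090909]
34 [102, 103, 106]; 32 [105, 104, 107]; 30 [103, 105, 107]; 28 [173, 164, 147]; 26 [216, 205, 182]; 24 [215, 204, 182]; 22 [123, 117, 109]; 20 [104, 105, 104]; 18 [65, 66, 68]; 16 [66, 67, 67]; 14 [31, 31, 33]; 12 [11, 17, 16]; 10 [22, 25, 25]; 8 [28, 26, 26]; 6 [20, 18, 23]; 4 [27, 23, 31]; 2 [13, 11, 17]; 0 [130, 127, 122]; -2 [103, 101, 96]; -4 [19, 20, 24]; -6 [27, 25, 28]; -8 [22, 28, 31]; -10 [22, 24, 19]; -12 [19, 17, 18]; -14 [63, 66, 66]; -16 [98, 100, 101]; -18 [104, 107, 108]; -20 [109, 110, 108]; -22 [173, 164, 147]; -24 [218, 208, 184]; -26 [216, 204, 181]; -28 [95, 92, 84]; -30 [41, 45, 48]; -32 [45, 45, 50]; -34 [43, 47, 48];
```

The tabs' outer faces measure ±28 mm, so both are fully out. The top-face pointer stripe (276–281, 188–210) matches the amber prediction (277.6, 188–210). I'm handing in.

```bash
python3 -c "
from rig import env, monitor, get_image, close_job
print(close_job())"
```

```text
the job is handed in; nothing more can be done
None
```

The job is handed in at about 16 s: the probe is released in the well and looked seated in the picture, the selector measures at amber with both tabs out, and the jar, mug and tin were not touched; I viewed 11 pictures, one over the limit of 10, and no verdict came back.

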